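# Nudge the copper medallion into the carved plaque

### The arm

A 6-joint arm with a two-finger parallel gripper is mounted at the origin on the work surface. World frame = base frame: x ahead of the robot, y to its left, z up, the work surface at z = 0. Lengths are in m, angles in rad, forces in N, time in s.
With the tool pointing down it reaches from about 0.225 to 0.875 m from the base axis. Payload 3.4 kg.
Tool frame: the origin (TCP) lies at the very end of the fingers, on their centre line; the grasp point (between the pads) lies 19 mm behind it; z points along the fingers, x is the direction in which the jaws open and shut, and the axes are right-handed (so a half turn about z gives the same grasp; the last joint's range is limited). The gripper opens to 85 mm and grips with 20 to 120 N. Pads are 22 mm wide; open, the fingers measure 114 mm over their backs; the gripper's body (76 mm by 85 mm) begins 54 mm behind the grasp point. The pads swing forward as they close: fully open they stand 13 mm farther back than shut.
Start: joints at [-1.444, 0.276, 1.505, -0, 1.361, -0.121], TCP at [0.141, -0.557, 0.231] pointing down, gripper open.
Joint ranges: [-2.89, 2.89], [-0.75, 2.08], [0.22, 2.7], [-1.18, 4.32], [0.11, 2.71], [-2.7, 2.7]. Speed limits (rad/s): [2.57, 2.57, 3.14, 3.14, 3.14, 3.14].

### API

Orientations are given as a unit quaternion [w, x, y, z].
In Python, from rig import manip gives the robot as it stands.
- The arm moves only by the tool send_rows, never from a script. Its argument "increments" is a list of rows, each a list of 5 numbers: the opening, from 0 (shut) to 1 (fully open), then the shift along the tool's x, y, z in m, then the turn about the tool's z in rad. A call has 1 to 8 rows; each row shifts and turns the commanded pose from where the row before left it, along the tool's axes as they then stand; what a row does not reach is not made up. A row lasts 1/8 s, in which the tool goes at most 62.5 mm and 10.7 degrees, less where a joint would pass 70% of its speed; a pose out of reach is approached as far as the arm can. A call is refused whole if a number of a shift passes 0.0625 or a number of a turn 0.188, either way. A call with a gripper value outside its range is refused whole. The fingers move at their own pace and stop on an object; "squeeze" is the grip in N (left out, the last holds). Time passes only in rows, so rows that do not move let the fingers close. It gives the time, the measured TCP pose, the force and the opening at its end, in the units of the state.
- manip.get_state(): the state, without advancing time (a new reading comes with each control period).
- manip.get_image(name): name is "scene" or "top" or "wrist"; returns the picture (400x640x3 uint8, red, green, blue); there is no depth.
- manip.calibration(name): a dict with "fx", "fy", "cx", "cy" (pixels), "camera_from_world" (4x4, takes a point from world to camera coordinates). Camera axes: x right, y up, looking along -z (the intrinsics and any distortion apply to the point x, -y, -z); pixel columns grow to the right and rows downward; lengths in m; the calibration is good to about 2 mm. A picture is of the moment at which its call begins: read the wrist's pose just before it. calibration takes no time and is no camera call; for the wrist camera it gives the pose at the moment of the call.
- manip.sign_off(): hands the job in, once; it reports no verdict.
The state is a dict: "clock": time; "qpos": joint angles; "qd": joint speeds; "effort": joint torques, N m; "position": TCP position; "ee_rot": TCP orientation; "contact_force": force on the tool from outside, world axes, zero at the start; "moment": the same for the moment, N m; "width": finger opening in m.
Only numpy, scipy, OpenCV 4.12 (cv2) and the standard library are available. Lean on these libraries where they do the work, as an engineer would, in place of code of your own. Each camera call takes 0.05 s, during which the arm holds its last target.

### The job

A copper medallion lies loose on the limewood plaque. Without picking it up, nudge it across the plaque with the fingertips until it drops into the round recess, then press down on its middle with the fingertips so that it lies fully home, flush with the wood, and draw clear. Leave the gouge, the mallet and the wax tin where they are.

Things in the scene. Friction and masses are not known exactly. Their poses are not given: they have to be found in the camera images.
- plaque: light limewood board fixed flat on the bench, 220 (x) x 130 (y) x 24 mm high. Origin: centre of its underside, on the bench; z up. Its flat top is 24 mm above the origin. It may lie at any yaw. A round recess is cut in its top 50 mm from the centre along its own +x; two low carved sprigs (3 mm high) lie in the corners at the same end, at x above 85 mm. The medallion starts on the plain half, at negative x.
- recess (a point): centre of the mouth of the round recess, level with the plaque's top (24 mm above the bench). The recess is 56 mm across and 8 mm deep with a flat dark-stained floor, straight walls and a small 1 mm chamfer at the mouth. Axes as the plaque's.
- medallion: round copper disc, 52 mm across and 8 mm thick, 90 to 180 g, with a thin brass ring on its upper face, lying loose and flat on the plaque's top. Origin: centre of its underside; z up out of its upper face. Home in the recess its origin lies 8 mm below the mouth and its upper face is level with the wood.
- gouge: carving gouge with a pale wooden handle and steel blade, 255 mm long and 26 mm wide, 24 mm high, lying loose on the bench beside the plaque, at its -y side. Origin: on the bench under the tool, 10 mm behind the handle's front end; blade along +x. To be left alone.
- mallet: carver's mallet standing on its green round head (84 mm across, 85 mm high), wooden handle upwards, 180 mm high in all. Origin: centre of its underside. To be left alone.
- tin: round wax tin, aluminium with a red lid, 63 mm across, 34 mm high, on the bench beside the plaque at its +y side. Origin: centre of its underside. To be left alone.
Things that resemble listed ones, but are neither listed nor needed, are in the scene too. What is meant by the medallion is not pink, and is the smaller of those in its own colour.

How it is judged:
By the outcome, as a careful person would: the job done as asked, in the order asked, and still so for the second after the job is handed in, with the robot touching nothing.
It also fails if it takes over 48 s, if anything falls off the work surface, if the arm or the gripper's body presses on something with over 40 N, if the wrist force passes 120 N, or if a joint passes its speed limit or range.

## Working session

There is one attempt and no reset: what is moved stays moved. The work goes in short steps, Python scripts to look and compute and a tool call to move; the robot and the scene stay as the last step left them, time stands still between calls to the robot, and variables do not carry over. Pictures are saved under pics/ and viewed, and the job is handed in when it is done.

Besides the shell and the picture viewer there is one more tool, called after "Call:" by a JSON object that holds its "method" and its "body". send_rows: Moves the arm, as the interface text tells. Its arguments: {"type":"object","properties":{"increments":{"type":"array","items":{"type":"array","items":{"type":"number"}}},"squeeze":{"type":"number"}},"required":["increments"]}

```bash
mkdir -p pics; ls
cat > h.py <<'E'
import numpy as np, cv2
from rig import manip
def snap(n,f):
    im=np.array(manip.get_image(n)); cv2.imwrite('pics/'+f,im[:,:,::-1]); return im
def ray(c,u,v):
    T=np.array(c["camera_from_world"]);R=T[:3,:3];o=-R.T@T[:3,3]
    d=R.T@np.array([(u-c["cx"])/c["fx"],-(v-c["cy"])/c["fy"],-1.0]);return o,d
def onplane(c,u,v,z):
    o,d=ray(c,u,v);return o+d*(z-o[2])/d[2]
def proj(c,p):
    T=np.array(c["camera_from_world"]);q=T[:3,:3]@np.array(p)+T[:3,3]
    return c["cx"]+c["fx"]*q[0]/-q[2], c["cy"]+c["fy"]*q[1]/q[2]
E
python3 - <<'E'
from h import *
np.set_printoptions(precision=4,suppress=True)
snap('top','top0.png');snap('scene','scene0.png')
for n in('top','scene'):print(n,manip.calibration(n))
print(manip.get_state())
E
```

```text
pics
top {'fx': 508.2376130229934, 'fy': 508.2376130229934, 'cx': 315.4782929620895, 'cy': 198.8640364486859, 'camera_from_world': array([[ 0.027 , -0.9996, -0.0032, -0.1231],
       [ 0.9737,  0.0256,  0.2266, -0.5556],
       [-0.2264, -0.0092,  0.974 , -0.9712],
       [ 0.    ,  0.    ,  0.    ,  1.    ]])}
scene {'fx': 397.0106421743887, 'fy': 397.0106421743887, 'cx': 313.76896218128627, 'cy': 198.87826660260717, 'camera_from_world': array([[-0.6227,  0.7824, -0.0114,  0.4193],
       [-0.5034, -0.3894,  0.7714,  0.1777],
       [ 0.599 ,  0.4861,  0.6363, -1.2659],
       [ 0.    ,  0.    ,  0.    ,  1.    ]])}
{'clock': 0.1, 'qpos': array([-1.444 ,  0.2765,  1.506 , -0.    ,  1.3607, -0.121 ]), 'qd': array([-0.0014, -0.0002, -0.003 , -0.0009, -0.0002, -0.0002]), 'effort': array([  0.0013, -41.7699, -24.6405,  -0.0002,   0.0059,   0.    ]), 'position': array([ 0.1409, -0.557 ,  0.2305]), 'ee_rot': array([-0.0006,  0.7891, -0.6143, -0.0006]), 'contact_force': array([0.6946, 0.3009, 1.0139]), 'moment': array([0.0348, 0.0192, 0.003 ]), 'width': 0.08578569387397364}
```

View pics/top0.png

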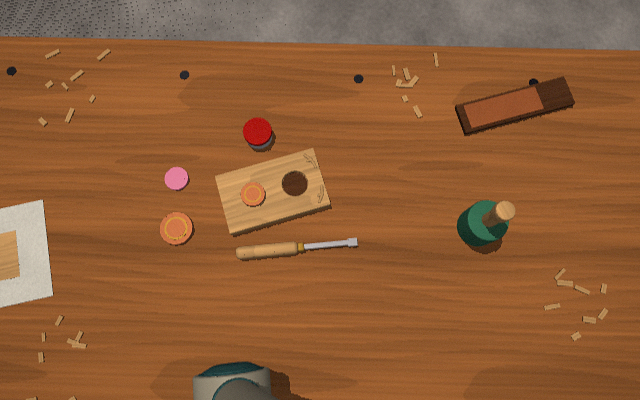

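View pics/scene0.png

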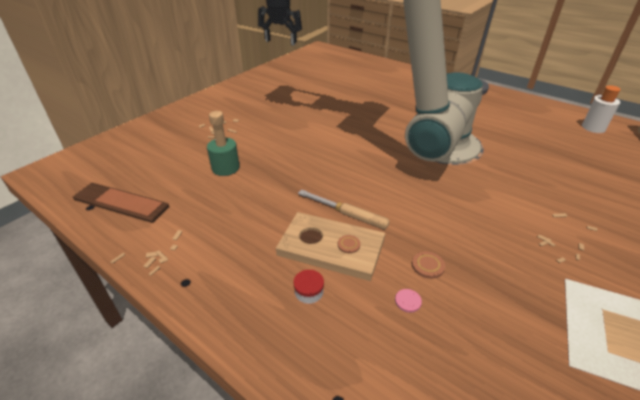

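In the top view the plaque is at about (272,192) and its dark recess at (294,183). Three things could be taken for the medallion:
- the small copper disc with a ring, on the plaque at (253,194)
- a larger copper disc on the bench at (176,228)
- a pink disc on the bench at (176,178)

By the description it is the small copper one on the plaque, at (253,194). Next I check that in a close crop and measure.

Run:
```python
from h import *
np.set_printoptions(precision=4,suppress=True)
im=cv2.imread('pics/top0.png');c=manip.calibration('top')
cv2.imwrite('pics/crop0.png',cv2.resize(im[110:270,150:370],None,fx=3.5,fy=3.5,interpolation=cv2.INTER_CUBIC))
hsv=cv2.cvtColor(im,cv2.COLOR_BGR2HSV)
print('med',hsv[194,253],hsv[194,246],'plq',hsv[215,250],'rec',hsv[183,294],'bench',hsv[270,250],'big',hsv[228,176])
for n,(x,y) in dict(med=(253,194),big=(176,228)).items():
    print(n,onplane(c,x,y,.032))
```

```text
med [ 10 167 211] [ 10 171 212] plq [ 15 133 199] rec [ 15 179  77] bench [ 13 182 154] big [ 10 164 205]
med [0.5731 0.0238 0.032 ]
big [0.4964 0.1795 0.032 ]
```

View pics/crop0.png

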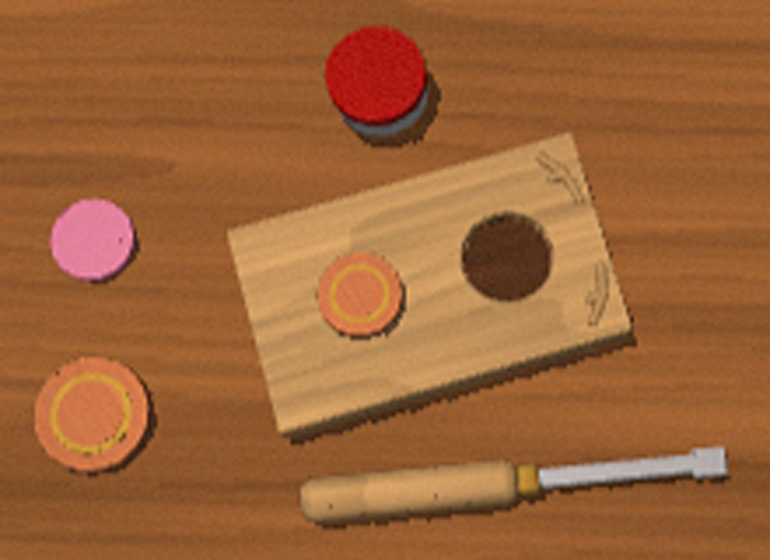

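The crop confirms it: a ringed copper disc about 25 px across at crop (360,294). The bench disc is larger (about 33 px) and the pink one is not copper. Now I fit ellipses for the disc and the recess.

```bash
cat > meas.py <<'E'
from h import *
np.set_printoptions(precision=4,suppress=True)
def edgepts(cnt): return cnt.reshape(-1,2).astype(float)
def circ(c,pts,z):
    P=np.array([onplane(c,u,v,z)[:2] for u,v in pts])
    A=np.c_[2*P,np.ones(len(P))];s=np.linalg.lstsq(A,(P**2).sum(1),rcond=None)[0]
    return s[:2],np.sqrt(s[2]+s[0]**2+s[1]**2)
def blob(mask,near):
    cs,_=cv2.findContours(mask.astype(np.uint8),cv2.RETR_EXTERNAL,cv2.CHAIN_APPROX_NONE)
    cs=[k for k in cs if cv2.contourArea(k)>60]
    return min(cs,key=lambda k:np.hypot(*(k.reshape(-1,2).mean(0)-near)))
E
python3 - <<'E'
from meas import *
im=cv2.imread('pics/top0.png');c=manip.calibration('top')
s=4;big=cv2.resize(im,None,fx=s,fy=s,interpolation=cv2.INTER_CUBIC);h=cv2.cvtColor(big,cv2.COLOR_BGR2HSV)
f=lambda k:(k.reshape(-1,2)+.5)/s-.5
med=((h[:,:,0]<13)|(h[:,:,1]>190))&(h[:,:,1]>135)&(h[:,:,2]>150)
rec=h[:,:,2]<125
k=f(blob(cv2.morphologyEx(med.astype(np.uint8),cv2.MORPH_OPEN,np.ones((9,9))),np.array([253,194])*s))
hull=cv2.convexHull(k.astype(np.float32)).reshape(-1,2)
print('med z=.032',circ(c,k,.032), k.min(0),k.max(0))
k=f(blob(rec,np.array([294,183])*s));print('rec z=.024',circ(c,k,.024),k.min(0),k.max(0))
cor=[(228,233),(571,134),(631,332),(285,433)]
W=np.array([onplane(c,150+(x+.5)/3.5-.5,110+(y+.5)/3.5-.5,.024)[:2] for x,y in cor]);print(W,W.mean(0))
for i in range(4):
    d=W[(i+1)%4]-W[i];print(np.hypot(*d),np.degrees(np.arctan2(d[1],d[0])))
E
```

```text
med z=.032 (array([0.5742, 0.0255]), np.float64(0.02506115266777865)) [240.375 182.125] [264.125 204.875]
rec z=.024 (array([ 0.6013, -0.0617]), np.float64(0.027173983914782575)) [281.625 170.375] [307.125 195.625]
[[ 0.612   0.1088]
 [ 0.681  -0.099 ]
 [ 0.5565 -0.1387]
 [ 0.4895  0.066 ]] [ 0.5847 -0.0157]
0.21897299296994027 -71.62653490900861
0.130684710133895 -162.3134146650869
0.21536181513581878 108.12393316395391
0.12975352942060975 19.277213931993543
```

```bash
cat >> h.py <<'E'
def yaw():
    from scipy.spatial.transform import Rotation as R
    q=np.array(manip.get_state()["ee_rot"]);m=R.from_quat([q[1],q[2],q[3],q[0]]).as_matrix()
    return np.arctan2(m[1,0],m[0,0]),m
def plan(target,th,n):
    """print tool-frame increments for n equal rows, yaw th (rad) of tool x"""
    s=manip.get_state();p=np.array(s["position"]);t,_=yaw()
    D=(np.array(target)-p)/n;dth=(th-t+np.pi)%(2*np.pi)-np.pi
    for i in range(n):
        a=t+dth*i/n
        print(np.round([D@[np.cos(a),np.sin(a),0],D@[np.sin(a),-np.cos(a),0],-D[2],-dth/n],4).tolist())
E
python3 - <<'E'
from h import *
c=manip.calibration('top');d=np.array([.6010-.5740,-.0622-.0252]);print(np.linalg.norm(d),np.degrees(np.arctan2(*d[::-1])))
plan([.561,.066,.2],np.radians(17.2),14)
E
```

```text
0.09147546119041981 -72.83280064237285
[-0.0358, -0.04, 0.0022, -0.1159]
[-0.0309, -0.0439, 0.0022, -0.1159]
[-0.0256, -0.0472, 0.0022, -0.1159]
[-0.02, -0.0498, 0.0022, -0.1159]
[-0.0141, -0.0518, 0.0022, -0.1159]
[-0.008, -0.0531, 0.0022, -0.1159]
[-0.0018, -0.0536, 0.0022, -0.1159]
[0.0044, -0.0535, 0.0022, -0.1159]
[0.0105, -0.0526, 0.0022, -0.1159]
[0.0166, -0.051, 0.0022, -0.1159]
[0.0224, -0.0488, 0.0022, -0.1159]
[0.0279, -0.0459, 0.0022, -0.1159]
[0.033, -0.0423, 0.0022, -0.1159]
[0.0376, -0.0382, 0.0022, -0.1159]
```

Call:
{"method": "send_rows", "body": {"increments": [[0.35,-0.036,-0.04,0,-0.116],[0.35,-0.031,-0.044,0,-0.116],[0.35,-0.026,-0.047,0,-0.116],[0.35,-0.02,-0.05,0,-0.116],[0.35,-0.014,-0.052,0,-0.116],[0.35,-0.008,-0.053,0,-0.116],[0.35,-0.002,-0.054,0,-0.116],[0.35,0.004,-0.053,0,-0.116]]}}

```text
clock: 1.1
position: [0.3811, -0.1989, 0.2311]
ee_rot: [0.0, 0.981, -0.194, 0.0]
contact_force: [0.3, -0.4, 0.2]
width: 0.0301
```

Run:
```python
from h import *
plan([.561,.066,.2],np.radians(17.2),7)
```

```text
[0.0093, -0.0448, 0.0044, -0.0988]
[0.0137, -0.0436, 0.0044, -0.0988]
[0.0179, -0.0421, 0.0044, -0.0988]
[0.022, -0.0401, 0.0044, -0.0988]
[0.0258, -0.0377, 0.0044, -0.0988]
[0.0294, -0.035, 0.0044, -0.0988]
[0.0327, -0.0319, 0.0044, -0.0988]
```

Call:
{"method": "send_rows", "body": {"increments": [[0.35,0.009,-0.045,0.004,-0.099],[0.35,0.014,-0.044,0.004,-0.099],[0.35,0.018,-0.042,0.004,-0.099],[0.35,0.022,-0.04,0.004,-0.099],[0.35,0.026,-0.037,0.004,-0.099],[0.35,0.029,-0.034,0.004,-0.099],[0.35,0.03,-0.03,0.004,-0.099],[0.35,0,0,0,0]]}}

```text
clock: 2.1
position: [0.5599, 0.0622, 0.2021]
ee_rot: [-0.0, 0.989, 0.15, -0.0]
contact_force: [-1.0, -0.7, -0.4]
width: 0.0299
```

Run:
```python
from h import *
s=manip.get_state();print(s['position'],np.degrees(yaw()[0]),s['width'],s['qpos'],s['contact_force'])
snap('wrist','w1.png');snap('top','top1.png')
```

```text
[0.55986983 0.06220568 0.20212747] 17.26861624854032 0.029912949059109902 [-1.33008991e-02  2.76767464e-01  1.57786639e+00  7.04893778e-04
  1.28807659e+00 -3.14891709e-01] [-1.02010133 -0.68348879 -0.3901765 ]
```

View pics/w1.png

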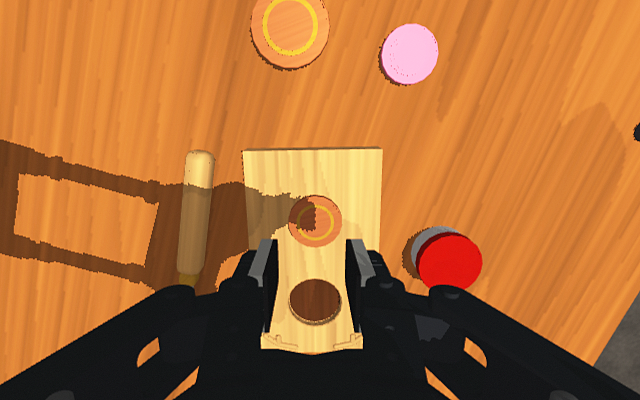

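The wrist view shows the medallion at (315,220), partly shadowed, with the recess straight below it at (315,300) between the open fingers. The gouge handle is at (190,220) and the tin at (450,260). Now I measure both from this view.

```bash
cat > w.py <<'E'
from meas import *
def wm(f,mn,rn,c,zm=.032):
    im=cv2.imread('pics/'+f);s=3
    big=cv2.resize(im,None,fx=s,fy=s,interpolation=cv2.INTER_CUBIC);h=cv2.cvtColor(big,cv2.COLOR_BGR2HSV)
    return big,h
E
python3 - <<'E'
from meas import *
s=manip.get_state();c=manip.calibration('wrist')
print(c)
im=cv2.imread('pics/w1.png')
cr=cv2.resize(im[180:340,240:390],None,fx=3.75,fy=3.75,interpolation=cv2.INTER_CUBIC);cv2.imwrite('pics/w1c.png',cr)
print('tcp px',proj(c,s['position']))
for n,(u,v,z) in dict(med=(315,220,.032),rec=(315,300,.024)).items(): print(n,onplane(c,u,v,z))
E
```

```text
{'fx': 344.9939286831102, 'fy': 344.9939286831102, 'cx': 311.3304796423438, 'cy': 198.94197455426317, 'camera_from_world': array([[ 0.9558,  0.2939, -0.0017, -0.5507],
       [-0.2842,  0.9231, -0.2591,  0.1296],
       [-0.0746,  0.2482,  0.9658, -0.3224],
       [ 0.    ,  0.    ,  0.    ,  1.    ]])}
tcp px (np.float64(311.9967339724632), np.float64(258.022821325997))
med [0.5727 0.0232 0.032 ]
rec [ 0.5996 -0.0631  0.024 ]
```

View pics/w1c.png

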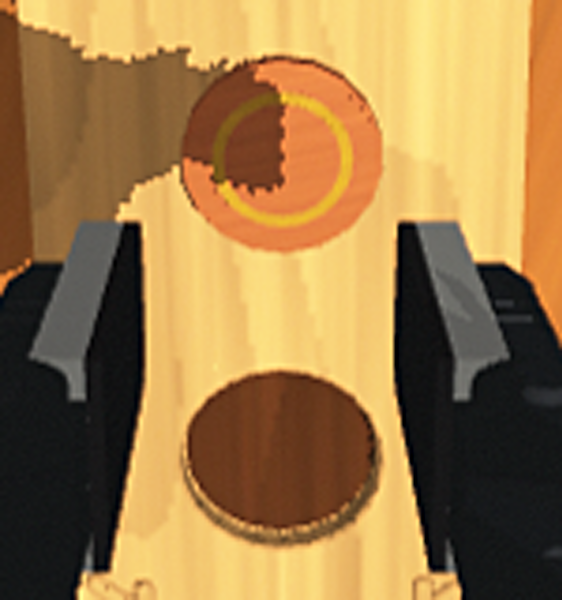

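Call:
{"method": "send_rows", "body": {"increments": [[0.35,0.0015,-0.002,0.025,0],[0.35,0,0,0.03,0],[0.35,0,0,0.03,0],[0.35,0,0,0.03,0],[0.35,0,0,0.025,0],[0.35,0,0,0.02,0],[0.35,0,0,0.004,0],[0.35,0,0,0,0]]}}

```text
clock: 3.2
position: [0.5598, 0.0615, 0.0397]
ee_rot: [0.0, 0.989, 0.148, 0.0]
contact_force: [0.4, -0.7, 0.7]
width: 0.0297
```

Call:
{"method": "send_rows", "body": {"increments": [[0.35,0,0,0.002,0],[0.35,0,0,0.002,0],[0.35,0,0,0,0]]}}

```text
clock: 3.58
position: [0.5599, 0.0623, 0.0355]
ee_rot: [0.0, 0.989, 0.149, 0.0]
contact_force: [0.5, -0.3, -0.6]
width: 0.0297
```

Run:
```python
from h import *
s=manip.get_state();print(s['position'],np.degrees(yaw()[0]),s['width'],s['contact_force'])
im=snap('wrist','w2.png')
```

```text
[0.5598896  0.0622821  0.03547137] 17.080053370279973 0.029656023501644944 [ 0.47011589 -0.34938773 -0.63163747]
```

View pics/w2.png

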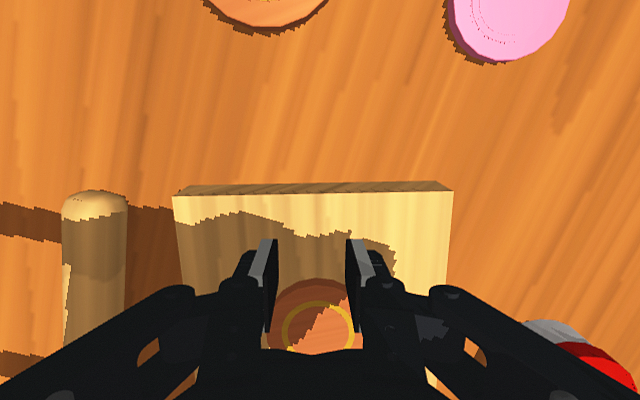

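Run:
```python
from h import *
im=cv2.imread('pics/w2.png')
cv2.imwrite('pics/w2c.png',cv2.resize(im[225:365,235:395],None,fx=5,fy=5,interpolation=cv2.INTER_CUBIC)[:600])
s=manip.get_state();c=manip.calibration('wrist');print(s['position'],proj(c,s['position']))
for dy in(.02,.03,.04,.05):print(onplane(c,312,225+dy,.032))
print(c['camera_from_world'])
```

```text
[0.55992506 0.06229387 0.03546999] (np.float64(312.03215748460127), np.float64(258.07699554721125))
[0.55570737 0.07598632 0.032     ]
[0.55570875 0.07598184 0.032     ]
[0.55571013 0.07597736 0.032     ]
[0.55571151 0.07597287 0.032     ]
[[ 9.55950138e-01  2.93528396e-01  6.43672835e-04 -5.53256060e-01]
 [-2.83336002e-01  9.23324436e-01 -2.59215540e-01  8.40099946e-02]
 [-7.66814405e-02  2.47614756e-01  9.65819284e-01 -1.60261737e-01]
 [ 0.00000000e+00  0.00000000e+00  0.00000000e+00  1.00000000e+00]]
```

View pics/w2c.png

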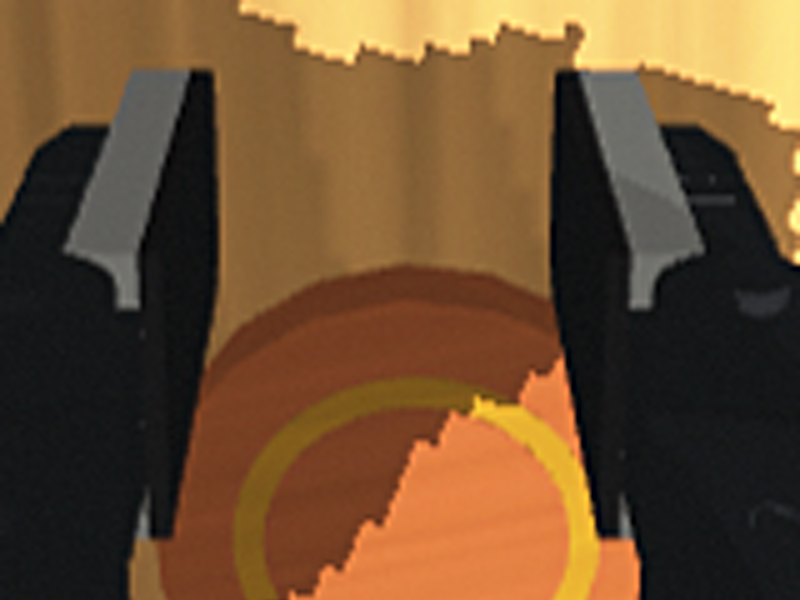

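Call:
{"method": "send_rows", "body": {"increments": [[0.35,0.0028,0,0.002,0],[0.35,0,0,0.002,0],[0.35,0,0,0.002,0],[0.35,0,0,0.002,0],[0.35,0,0,0,0]]}}

```text
clock: 4.25
position: [0.5623, 0.0631, 0.027]
ee_rot: [0.0, 0.989, 0.148, -0.0]
contact_force: [-0.4, -0.6, -0.3]
width: 0.03
```

Call:
{"method": "send_rows", "body": {"increments": [[0.35,0,0,0.002,0],[0.35,0,0,0,0]]}}

```text
clock: 4.5
position: [0.5624, 0.063, 0.0251]
ee_rot: [0.0, 0.989, 0.148, -0.0]
contact_force: [0.1, -0.3, 0.7]
width: 0.0301
```

Call:
{"method": "send_rows", "body": {"increments": [[0.35,0,0,0.0015,0],[0.35,0,0,0,0]]}}

```text
clock: 4.75
position: [0.5625, 0.0631, 0.0237]
ee_rot: [0.0, 0.989, 0.148, -0.0]
contact_force: [0.8, 0.2, 0.0]
width: 0.0298
```

Run:
```python
from h import *
snap('scene','s2.png');im=cv2.imread('pics/s2.png');cv2.imwrite('pics/s2c.png',cv2.resize(im[190:300,260:420],None,fx=5,fy=5,interpolation=cv2.INTER_CUBIC))
```

```text
(no output)
```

View pics/s2c.png

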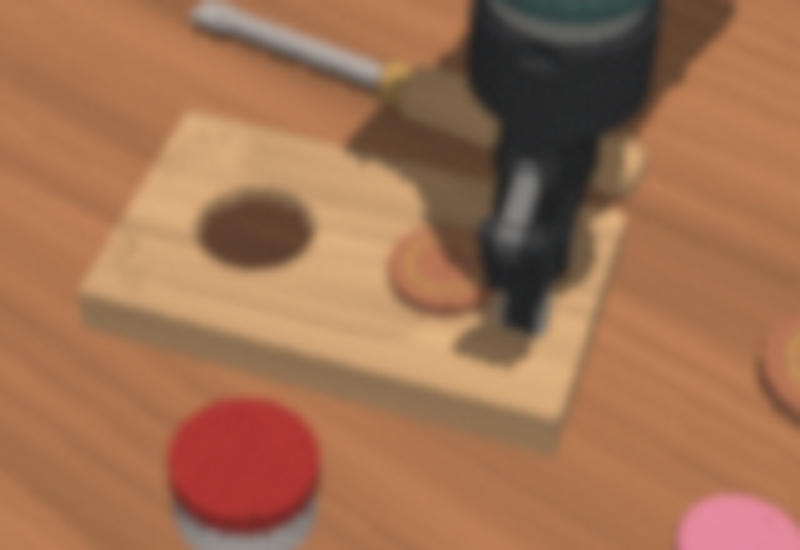

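The scene crop shows the fingertips at crop (525,330), just behind the medallion (440,270) and still a few millimetres above the wood. I keep probing down.

Call:
{"method": "send_rows", "body": {"increments": [[0.35,0,0,0.0015,0],[0.35,0,0,0,0]]}}

```text
clock: 5.05
position: [0.5627, 0.0631, 0.0236]
ee_rot: [0.0, 0.989, 0.148, 0.0]
contact_force: [-2.4, 0.3, 8.7]
width: 0.0298
```

Call:
{"method": "send_rows", "body": {"increments": [[0.35,0,0,0.0015,0],[0.35,0,0,0,0]]}}

```text
clock: 5.3
position: [0.5627, 0.0631, 0.0235]
ee_rot: [0.0, 0.989, 0.149, 0.001]
contact_force: [-5.7, -0.6, 17.9]
width: 0.0301
```

Call:
{"method": "send_rows", "body": {"increments": [[0.35,0,0,0.0015,0],[0.35,0,0,0,0]]}}

```text
clock: 5.55
position: [0.5627, 0.0631, 0.0235]
ee_rot: [0.0, 0.989, 0.149, 0.001]
contact_force: [-7.3, 0.5, 27.4]
width: 0.0301
```

The wood is at TCP z = 0.0236, with the contact force rising from there. I lift about 3 mm clear and push gently, 5 mm per row.

Call:
{"method": "send_rows", "body": {"increments": [[0.35,0,0,-0.007,0],[0.35,0,0,0,0],[0.35,0,0.005,0,0],[0.35,0,0.005,0,0],[0.35,0,0.005,0,0],[0.35,0,0.005,0,0],[0.35,0,0.005,0,0],[0.35,0,0,0,0]]}}

```text
clock: 6.55
position: [0.5701, 0.0387, 0.0263]
ee_rot: [0.0, 0.989, 0.148, 0.0]
contact_force: [0.0, -0.5, -0.2]
width: 0.0298
```

Call:
{"method": "send_rows", "body": {"increments": [[0.35,0,0.005,0,0],[0.35,0,0.005,0,0],[0.35,0,0.005,0,0],[0.35,0,0.005,0,0],[0.35,0,0,0,0]]}}

```text
clock: 7.18
position: [0.576, 0.0195, 0.0263]
ee_rot: [0.0, 0.989, 0.148, 0.0]
contact_force: [0.3, 0.7, 0.0]
width: 0.0302
```

Run:
```python
from h import *
s=manip.get_state();print(s['position'],np.degrees(yaw()[0]),s['contact_force'])
snap('top','t3.png');im=cv2.imread('pics/t3.png');cv2.imwrite('pics/t3c.png',cv2.resize(im[120:260,190:350],None,fx=4,fy=4,interpolation=cv2.INTER_CUBIC))
snap('scene','s3.png');im=cv2.imread('pics/s3.png');cv2.imwrite('pics/s3c.png',cv2.resize(im[190:300,260:420],None,fx=5,fy=5,interpolation=cv2.INTER_CUBIC))
```

```text
[0.57602654 0.01949218 0.02630708] 17.047876050827096 [0.31385343 0.74120089 0.04202726]
```

View pics/t3c.png

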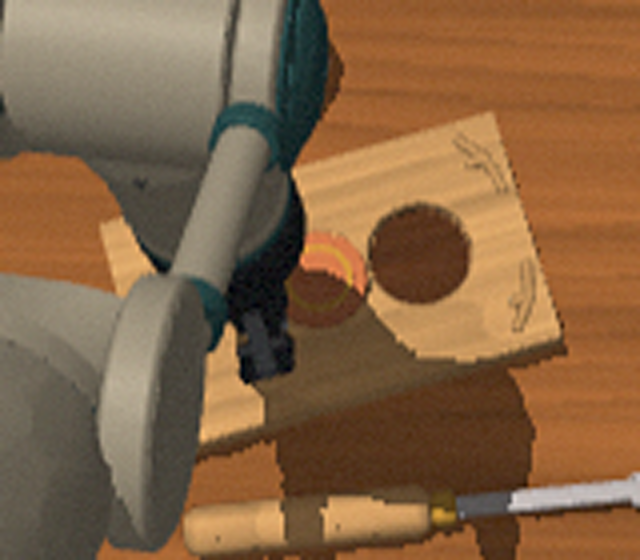

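View pics/s3c.png

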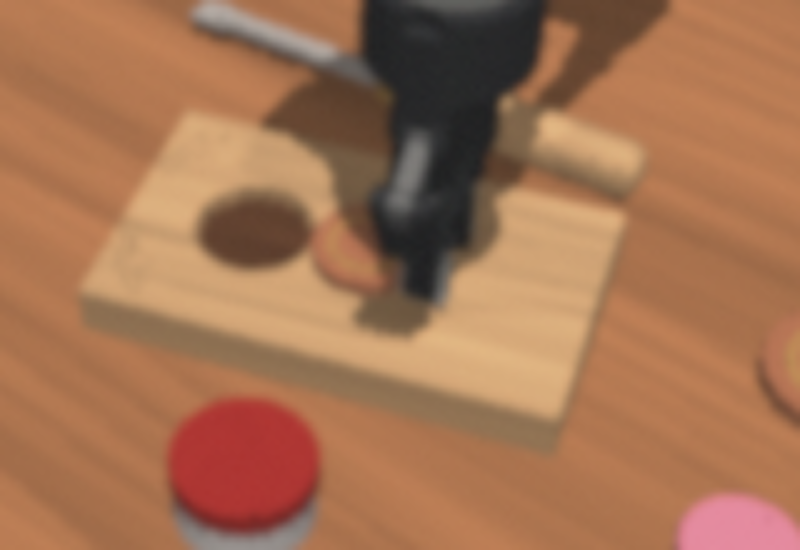

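The medallion is moving as it should. In the top crop it is at about (320,280) and the recess at (419,253). I check the lateral alignment.

Run:
```python
from meas import *
im=cv2.imread('pics/t3.png');c=manip.calibration('top');s=4
big=cv2.resize(im,None,fx=s,fy=s,interpolation=cv2.INTER_CUBIC);h=cv2.cvtColor(big,cv2.COLOR_BGR2HSV)
f=lambda k:(k.reshape(-1,2)+.5)/s-.5
k=f(blob((h[:,:,2]<125)&(np.arange(h.shape[1])[None]>(190*4+371)),np.array([295,183])*s))
print(k.min(0),k.max(0))
R,r=circ(c,k,.024);print('rec',R,r)
# disc arc: saturation/hue sample along rays from approx centre
c0=np.array([270.,190.]);pts=[]
for a in np.radians(np.r_[-70:61:5]):
    prof=[]
    for q in np.arange(9,16,.25):
        p=(c0+q*np.array([np.cos(a),np.sin(a)])+.5)*s-.5
        prof.append(h[int(round(p[1])),int(round(p[0])),:2].astype(float))
    prof=np.array(prof);print(int(np.degrees(a)),prof[::3,0].astype(int),prof[::3,1].astype(int))
```

```text
[282.625 170.375] [306.875 195.375]
rec [ 0.6013 -0.0621] 0.026724669908372942
-70 [15 10 10 11 13 15 16 16 16 16] [174 170 168 163 155 145 133 131 133 136]
-65 [15 11 10 10 11 15 17 16 16 16] [171 172 167 165 158 139 130 132 133 135]
-59 [13 10 10 10 12 15 16 16 16 16] [171 168 165 169 160 140 135 135 136 136]
-55 [12 10 10 10 12 15 16 16 16 17] [170 168 166 166 155 137 134 136 138 135]
-50 [10  9 10 10 13 16 17 16 16 16] [166 164 168 167 151 132 133 137 135 135]
-45 [10 10 10 10 13 16 16 16 16 16] [163 163 167 166 150 134 132 134 136 137]
-40 [10  9 11 10 12 16 16 16 16 15] [162 162 168 166 150 135 131 133 133 127]
-35 [11 10 10 11 14 17 15 16 14 13] [164 165 170 168 146 133 131 136 154 150]
-29 [10  9 11 10 13 17 18 12 10 11] [163 163 166 168 147 130 128 149 172 180]
-25 [ 9 10 10 10 15 16 14 12 12 13] [161 165 167 164 146 139 150 170 171 168]
-20 [ 9 10 10 11 14 15 13 10 11 10] [159 161 168 155 134 136 155 172 169 152]
-14 [ 9 10 11 10 15 15 11 12 13 13] [164 165 170 161 136 146 190 172 173 188]
-10 [10 11 10 11 17 16 12 10 11 11] [168 167 169 161 136 145 171 177 171 162]
-5 [10 
[... 368 characters left out ...]
33 134]
20 [11 11  8 11 16 16 16 16 16 16] [173 178 159 148 134 133 135 136 134 135]
25 [10 10  9 13 15 17 16 17 17 16] [158 155 153 152 139 134 135 136 136 135]
29 [11 10  9 11 15 15 15 16 16 15] [152 153 154 146 130 128 126 126 136 134]
35 [12 12 10 12 16 16 16 16 15 15] [157 172 166 148 145 138 131 133 139 135]
40 [ 8  9  9 14 17 16 15 15 16 17] [163 164 165 151 136 128 125 129 133 133]
45 [10  9  8 11 16 16 15 16 16 17] [161 153 159 165 140 125 130 139 133 133]
50 [11 10 10 14 18 15 15 15 16 15] [172 163 165 159 135 131 135 145 134 135]
55 [ 9  9 10 14 16 15 15 16 16 16] [152 144 144 144 143 132 125 134 133 138]
59 [11 10  9 13 17 16 17 17 16 15] [163 163 161 147 141 133 125 129 137 142]
```

Run:
```python
from meas import *
im=cv2.imread('pics/t3.png');c=manip.calibration('top')
h=cv2.cvtColor(im,cv2.COLOR_BGR2HSV);b=im[:,:,0].astype(np.float32);H=h[:,:,0].astype(np.float32)
c0=np.array([270.,190.]);pts=[]
for a in np.radians(np.arange(-70,62,4)):
    qs=np.arange(9,14,.1);xy=c0+qs[:,None]*[np.cos(a),np.sin(a)]
    v=cv2.remap(H,xy[:,:1].astype(np.float32),xy[:,1:].astype(np.float32),cv2.INTER_LINEAR).ravel()
    i=np.where((v>12.8)&(qs>10.8))[0]
    if len(i): pts.append(xy[i[0]])
P=np.array([onplane(c,u,v,.032)[:2] for u,v in pts])
from scipy.optimize import least_squares
for sel in(slice(None),slice(0,18)):
    q=P[sel];f=least_squares(lambda m:np.hypot(*(q-m[:2]).T)-.0257,[.585,-.01],loss='soft_l1',f_scale=.0005);print('med',f.x,np.abs(f.fun).mean())
    s=manip.get_state();t=yaw()[0];X=np.array([np.cos(t),np.sin(t)]);Y=np.array([np.sin(t),-np.cos(t)])
    for n,p in(('med',f.x),('rec',np.array([.6013,-.0619]))):
        d=p-s['position'][:2];print(n,'tool x %.4f y %.4f'%(d@X,d@Y))
```

```text
med [ 0.5838 -0.0102] 0.0002897646754213835
med tool x -0.0012 y 0.0311
rec tool x 0.0003 y 0.0857
med [ 0.5842 -0.01  ] 0.00023242608889879234
med tool x -0.0008 y 0.0310
rec tool x 0.0003 y 0.0857
```

Relative to the recess, the medallion needs about 55 mm more along tool y and 1 mm more along tool x.

Call:
{"method": "send_rows", "body": {"increments": [[0.35,0.0003,0.005,0,0],[0.35,0.0003,0.005,0,0],[0.35,0.0002,0.005,0,0],[0.35,0.0002,0.005,0,0],[0.35,0,0.005,0,0],[0.35,0,0.004,0,0],[0.35,0,0.004,0,0],[0.35,0,0.004,0,0]]}}

```text
clock: 8.28
position: [0.5876, -0.0152, 0.0263]
ee_rot: [0.0, 0.989, 0.148, -0.0]
contact_force: [0.0, 1.2, -0.3]
width: 0.0296
```

Call:
{"method": "send_rows", "body": {"increments": [[0.35,0,0.004,0,0],[0.35,0,0.004,0,0],[0.35,0,0.003,0,0],[0.35,0,0.003,0,0],[0.35,0,0,0,0]]}}

```text
clock: 8.9
position: [0.5919, -0.0288, 0.0263]
ee_rot: [0.0, 0.989, 0.148, 0.0]
contact_force: [0.6, 0.2, 0.9]
width: 0.0298
```

Run:
```python
from h import *
s=manip.get_state();print(s['position'],np.degrees(yaw()[0]),s['contact_force'])
snap('top','t4.png');im=cv2.imread('pics/t4.png');cv2.imwrite('pics/t4c.png',cv2.resize(im[120:260,190:350],None,fx=4,fy=4,interpolation=cv2.INTER_CUBIC))
snap('scene','s4.png');im=cv2.imread('pics/s4.png');cv2.imwrite('pics/s4c.png',cv2.resize(im[190:300,260:420],None,fx=5,fy=5,interpolation=cv2.INTER_CUBIC))
```

```text
[ 0.59188095 -0.0288327   0.0262617 ] 17.06841521449393 [0.57934556 0.16893745 0.87599831]
```

View pics/t4c.png

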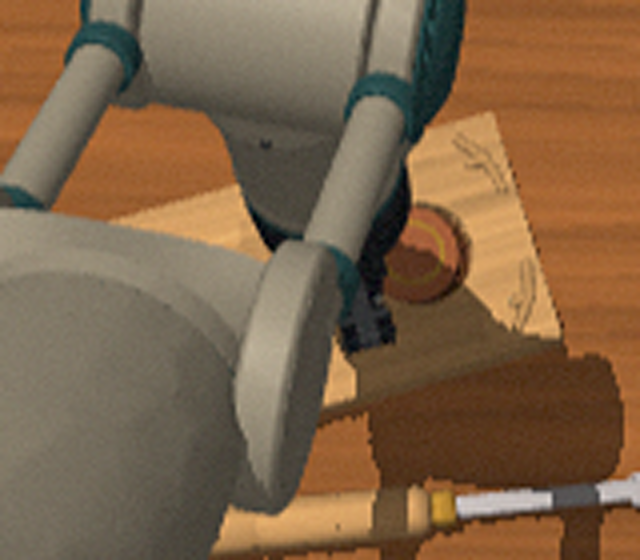

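View pics/s4c.png

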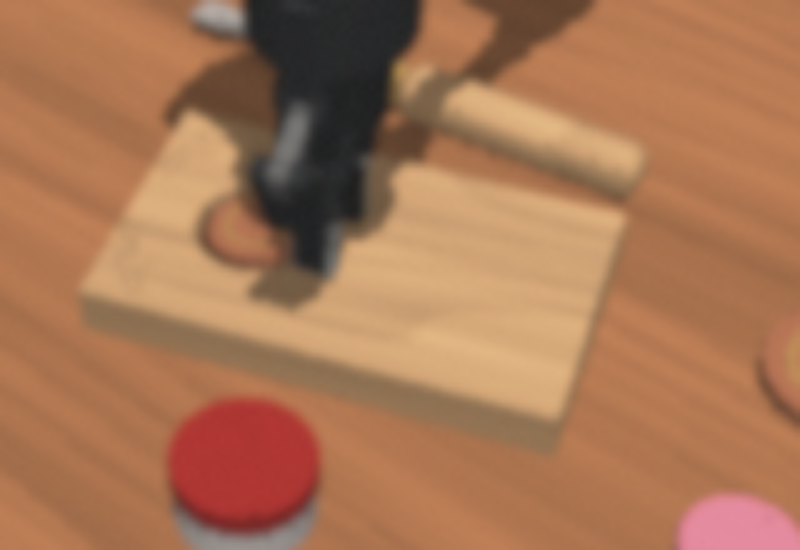

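The medallion is dipping into the recess, its front edge inside the far wall at top crop (465,255). I push the last few millimetres.

Call:
{"method": "send_rows", "body": {"increments": [[0.35,0,0.002,0,0],[0.35,0,0.002,0,0],[0.35,0,0.001,0,0],[0.35,0,0,0,0]]}}

```text
clock: 9.5
position: [0.5932, -0.0333, 0.0263]
ee_rot: [0.0, 0.989, 0.148, 0.0]
contact_force: [0.4, 0.1, -0.5]
width: 0.0298
```

Run:
```python
from h import *
s=manip.get_state();print(s['position'],np.degrees(yaw()[0]),s['contact_force'])
snap('top','t5.png');im=cv2.imread('pics/t5.png');a=cv2.resize(im[150:220,260:330],None,fx=6,fy=6,interpolation=cv2.INTER_CUBIC)
snap('scene','s5.png');im=cv2.imread('pics/s5.png');b=cv2.resize(im[200:270,280:342],None,fx=6,fy=6,interpolation=cv2.INTER_CUBIC)
cv2.imwrite('pics/c5.png',np.hstack([a,b]))
```

```text
[ 0.59324692 -0.03332377  0.02631045] 17.06973610140619 [ 0.40221192  0.08039823 -0.45834785]
```

View pics/c5.png

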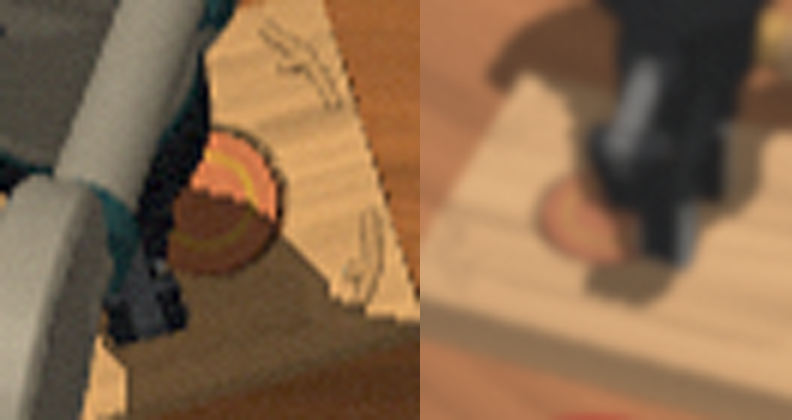

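It seems to have dropped in. I draw back, rise and shut the fingers, then look.

Call:
{"method": "send_rows", "body": {"increments": [[0.35,0,-0.006,0,0],[0.35,0,-0.01,-0.02,0],[0,0,-0.02,-0.04,0],[0,0,-0.03,-0.04,0],[0,0,-0.03,-0.03,0],[0,0,-0.02,0,0],[0,0,0,0,0],[0,0,0,0,0]]}}

```text
clock: 10.6
position: [0.5584, 0.0772, 0.1548]
ee_rot: [0.0, 0.989, 0.149, -0.001]
contact_force: [0.4, -0.6, -0.4]
width: -0.0001
```

Run:
```python
from h import *
s=manip.get_state();print(s['position'],np.degrees(yaw()[0]),s['contact_force'],s['width'])
snap('top','t6.png');im=cv2.imread('pics/t6.png');a=cv2.resize(im[150:220,260:330],None,fx=6,fy=6,interpolation=cv2.INTER_CUBIC)
snap('scene','s6.png');im=cv2.imread('pics/s6.png');b=cv2.resize(im[200:270,280:342],None,fx=6,fy=6,interpolation=cv2.INTER_CUBIC)
cv2.imwrite('pics/c6.png',np.hstack([a,b]))
```

```text
[0.55842331 0.07715544 0.15478075] 17.082636475586437 [ 0.38879563 -0.58066433 -0.36701195] -9.320641560858803e-05
```

View pics/c6.png

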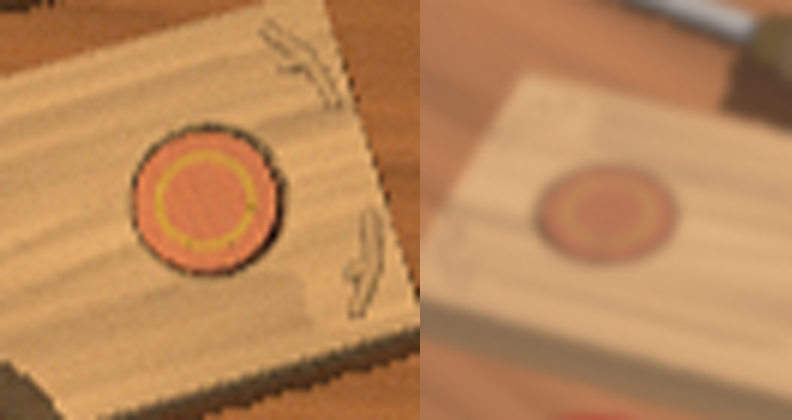

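The medallion lies in the recess at top crop (207,200), concentric with it. I move the shut fingertips over its middle.

Run:
```python
from h import *
c=manip.calibration('top');print(onplane(c,260+207.5/6-.5,150+200.5/6-.5,.024))
plan([.602,-.063,.155],np.radians(17.07),4)
```

```text
[ 0.6015801  -0.06136567  0.024     ]
[0.0001, 0.0366, -0.0, -0.0002]
[0.0001, 0.0366, -0.0, -0.0002]
[0.0001, 0.0366, -0.0, -0.0002]
[0.0001, 0.0366, -0.0, -0.0002]
```

Call:
{"method": "send_rows", "body": {"increments": [[0,0,0.037,0,0],[0,0,0.037,0,0],[0,0,0.036,0,0],[0,0,0.035,0.03,0],[0,0,0,0.035,0],[0,0,0,0.025,0],[0,0,0,0.015,0],[0,0,0,0,0]]}}

```text
clock: 11.7
position: [0.6009, -0.0612, 0.0499]
ee_rot: [-0.0, 0.989, 0.148, -0.001]
contact_force: [-0.3, 0.1, 0.2]
width: -0.0
```

Run:
```python
from h import *
s=manip.get_state();print(s['position'],s['contact_force'])
snap('top','t7.png');im=cv2.imread('pics/t7.png');a=cv2.resize(im[150:220,260:330],None,fx=6,fy=6,interpolation=cv2.INTER_CUBIC)
snap('scene','s7.png');im=cv2.imread('pics/s7.png');b=cv2.resize(im[200:270,280:342],None,fx=6,fy=6,interpolation=cv2.INTER_CUBIC)
cv2.imwrite('pics/c7.png',np.hstack([a,b]))
```

```text
[ 0.60087716 -0.06118139  0.04992154] [-0.33799173  0.1228123   0.20812896]
```

View pics/c7.png

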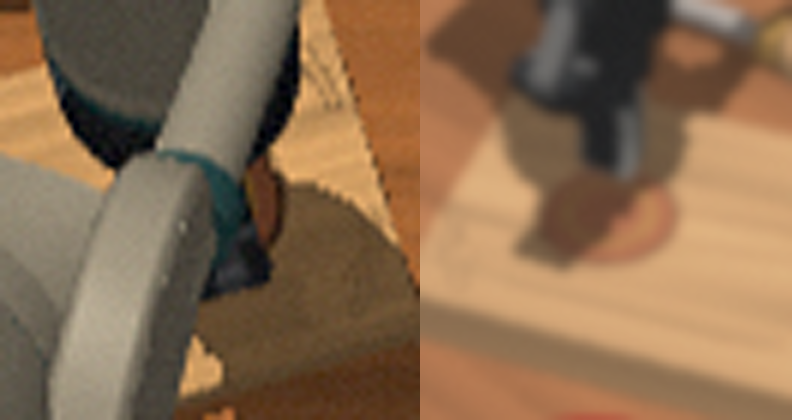

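The fingertips hang over the disc in both views. I go down to press.

Call:
{"method": "send_rows", "body": {"increments": [[0,0,0.001,0.01,0],[0,0,0,0.008,0],[0,0,0,0.004,0],[0,0,0,0.002,0],[0,0,0,0,0]]}}

```text
clock: 12.42
position: [0.6019, -0.0618, 0.0271]
ee_rot: [0.0, 0.989, 0.148, -0.0]
contact_force: [-0.9, 1.4, 0.5]
width: -0.0002
```

Call:
{"method": "send_rows", "body": {"increments": [[0,0,0,0.0015,0],[0,0,0,0.0015,0],[0,0,0,0,0]]}}

```text
clock: 12.8
position: [0.6019, -0.0618, 0.0242]
ee_rot: [0.0, 0.989, 0.148, -0.0]
contact_force: [-1.3, -0.6, 0.1]
width: 0.0
```

Call:
{"method": "send_rows", "body": {"increments": [[0,0,0,0.0015,0],[0,0,0,0,0]]}}

```text
clock: 13.05
position: [0.602, -0.0619, 0.0241]
ee_rot: [0.0, 0.989, 0.148, 0.0]
contact_force: [-2.0, -0.2, 7.0]
width: -0.0001
```

Call:
{"method": "send_rows", "body": {"increments": [[0,0,0,0.001,0],[0,0,0,0.001,0],[0,0,0,0,0],[0,0,0,0,0]]}}

```text
clock: 13.55
position: [0.6021, -0.0619, 0.024]
ee_rot: [0.0, 0.989, 0.149, 0.001]
contact_force: [-5.8, 1.3, 18.2]
width: 0.0003
```

Contact begins at z ≈ 0.0241 and holds 18 N without sinking. I press a little harder, then compare against the wood beside the recess with the same shut fingers.

Call:
{"method": "send_rows", "body": {"increments": [[0,0,0,0.001,0],[0,0,0,0.001,0],[0,0,0,0,0],[0,0,0,0,0]]}}

```text
clock: 14.05
position: [0.6021, -0.0619, 0.0239]
ee_rot: [0.001, 0.989, 0.149, 0.001]
contact_force: [-9.0, 1.5, 29.3]
width: 0.0001
```

Call:
{"method": "send_rows", "body": {"increments": [[0,0,0,-0.01,0],[0,0,0,-0.02,0],[0,0,-0.03,-0.01,0],[0,0,-0.03,0,0],[0,0,0,0.02,0],[0,0,0,0.015,0],[0,0,0,0.003,0],[0,0,0,0,0]]}}

```text
clock: 15.05
position: [0.5843, -0.0041, 0.024]
ee_rot: [-0.0, 0.989, 0.148, 0.0]
contact_force: [-6.4, 2.8, 24.2]
width: -0.0001
```

Run:
```python
from h import *
s=manip.get_state();print(s['clock'],s['position'],s['contact_force'])
```

```text
15.05 [ 0.58426033 -0.00414229  0.02397644] [-6.40575089  2.83740442 24.18139861]
```

At 24 N the wood stops the fingers at z = 0.0240. The medallion stopped them at 0.0239–0.0240, so it is flush. I draw clear.

Call:
{"method": "send_rows", "body": {"increments": [[0,0,0,-0.02,0],[0,0,0,-0.04,0],[0,0,-0.03,-0.05,0],[0,0,-0.05,-0.04,0],[0,0,-0.05,0,0],[0,0,-0.05,0,0],[0,0,0,0,0],[0,0,0,0,0]]}}

```text
clock: 16.05
position: [0.5321, 0.166, 0.1694]
ee_rot: [0.0, 0.989, 0.149, -0.0]
contact_force: [0.6, 0.4, -0.4]
width: -0.0001
```

Run:
```python
from meas import *
s=manip.get_state();print(s['clock'],s['position'],s['contact_force'],s['qd'])
snap('top','t8.png');im=cv2.imread('pics/t8.png');im0=cv2.imread('pics/top0.png')
a=cv2.resize(im[110:270,150:370],None,fx=3.5,fy=3.5,interpolation=cv2.INTER_CUBIC);cv2.imwrite('pics/t8c.png',a)
snap('scene','s8.png');i8=cv2.imread('pics/s8.png');cv2.imwrite('pics/s8c.png',cv2.resize(i8[190:300,260:420],None,fx=5,fy=5,interpolation=cv2.INTER_CUBIC))
for n,I in(('before',im0),('after',im)):
    h=cv2.cvtColor(I,cv2.COLOR_BGR2HSV)
    for nm,m,near in(('tin',(h[:,:,1]>200)&((h[:,:,0]<5)|(h[:,:,0]>174))&(h[:,:,2]>110),(257,131)),('mallet',(h[:,:,0]>60)&(h[:,:,0]<95)&(h[:,:,1]>120),(483,223)),('gouge blade',(h[:,:,1]<70)&(h[:,:,2]>120)&(np.arange(400)[:,None]>225),(330,244))):
        try: print(n,nm,blob(m,np.array(near)).reshape(-1,2).mean(0))
        except Exception as e: print(n,nm,e)
```

```text
16.05 [0.5321 0.166  0.1694] [ 0.5994  0.4265 -0.4114] [-0.0222  0.0017 -0.0024 -0.0003  0.0011  0.0029]
before tin [256.7867 130.8   ]
before mallet [482.225  223.8625]
before gouge blade [330.9211 243.5351]
after tin [256.7532 130.7792]
after mallet [482.3146 225.3315]
after gouge blade [330.9298 243.5351]
```

View pics/t8c.png

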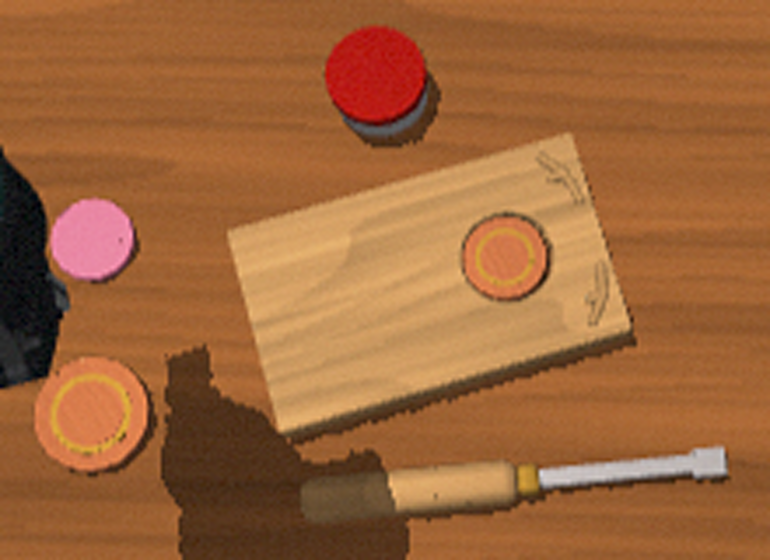

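View pics/s8c.png

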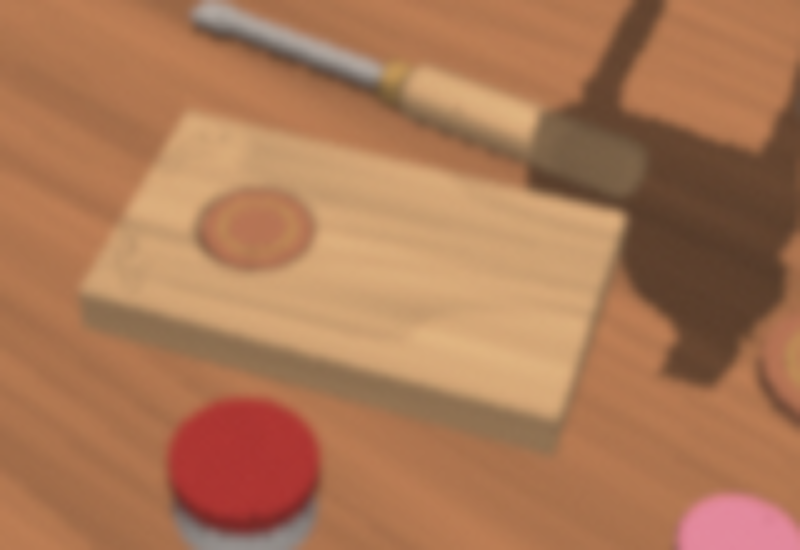

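Both views show the medallion flat and concentric in the recess at top crop (506,257), with the gouge and tin unmoved. The mallet contour's mean differs by 1.5 px, so I check that before handing in.

Run:
```python
import cv2,numpy as np
a=cv2.imread('pics/top0.png')[190:260,440:530];b=cv2.imread('pics/t8.png')[190:260,440:530]
print(cv2.absdiff(a,b).mean(),cv2.phaseCorrelate(*[cv2.cvtColor(x,cv2.COLOR_BGR2GRAY).astype(np.float32) for x in(a,b)]))
```

```text
5.511216931216931 ((0.02700127808769537, 0.05141084752808922), 0.9819399592317181)
```

```bash
python3 -c "
from rig import manip
print(manip.sign_off())"
```

```text
the job is handed in; nothing more can be done
None
```

The medallion is home in the recess, and I handed the job in at about 16 s. I pushed the small copper disc across the plaque with the part-open fingertips as a cradle until it dropped in. Then I pressed its middle with the shut fingertips at up to 29 N and drew clear.

**Flushness:** the fingers stopped at z = 0.0239–0.0240 on the medallion. With the same shut fingers the wood beside it stopped them at 0.0240, so the two are level within the reading noise. My first touch on the wood, with the fingers part open, read 0.0236, which I put down to the different finger opening.

**Final pictures:** the disc lies flat and concentric in the recess, and the arm touches nothing. The gouge and tin moved by less than 0.1 px.

**A check that disagreed:** the outline average for the mallet differed by 1.5 px. Matching the before and after pictures of it showed only 0.05 px of shift, so the mallet did not move.

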